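# Clamp the coffee bean bin shut

## Task

Clamp the lid of the steel bean bin: with a finger, push the strap round by its upright yellow fin until it lies fully across the lid against the stop of its catch, and only then push the red cam lever all the way down to lock it. Only push, never pinch the strap or the lever, leave the lid seated, leave the pitcher, cup, tamper and jar where they are, and finish clear of everything.

Things in the scene. Friction and masses are not known exactly. Their poses are not given: they have to be found in the camera images.
- bin: Steel coffee bean bin fixed to the counter; place and yaw vary. Origin on the counter under its centre, z up. Base plate 170 (x) x 310 (y) x 8 mm; box 150 x 190 mm, rim 110 mm above the counter. A stud at y = -115 mm carries the strap; at y = +134 to +148 mm a dark catch post, 44 mm wide (x) and 173 mm high, carries the cam lever
- bin_lid: Loose bamboo-wood lid 156 x 196 x 10 mm with a plug that sits in the bin with 2.5 mm play all round. Origin at the centre of the underside of its rim; its top is 120 mm above the counter. It stays where it is
- lid_seat (a point): Point on the bin, at the centre of its rim, 110 mm above the counter, where the lid's origin belongs
- strap_pivot (a point): Point on the strap's vertical hinge axis, at the bin's (0, -115 mm), 130 mm above the counter
- strap (a joint): Angle of the strap about its vertical hinge, rad. 0: over the lid along the bin's +y, its end under the cam against a hard stop. It grows anticlockwise seen from above: at 1.57 the strap points along the bin's -x, clear of the lid; range 0 to 1.8; starts open. Stiff hinge (0.2 N m, some 2 N at the fin): stays where it is left
- strap_end (a point): Far end of the steel strap, 238 mm from its hinge axis, on its centre line, 128 mm above the counter. The strap is 26 mm wide and 6 mm thick, underside 125 mm above the counter (5 mm over the lid). Its stop is a block at the bin's x = 16 to 28, y = 109 to 139 mm, 109 to 145 mm high
- strap_push (a point): Middle of the fin's yellow push face, 98 mm from the hinge axis, 8 mm beside the strap's centre line, 153 mm above the counter. Axes turn with the strap: y along it away from the hinge, z up, +x the direction in which to push the fin at every moment
- fin_top (a point): Middle of the fin's upper edge, 172 mm above the counter. The fin is an upright plate along the strap, 96 mm long (50 to 146 mm from the hinge axis), 16 mm thick from 131 to 164 mm above the counter; its 8 mm core reaches 172 mm. Push face yellow, opposite face black; touching both at once with the fingers counts as pinching
- lever_pivot (a point): Point on the level pin of the cam lever, at the bin's (0, 114 mm), 155 mm above the counter. The pin runs along the bin's y
- lever (a joint): Angle of the cam lever, rad. 0: down, level, pointing along the bin's -x, against a hard stop. It grows as the lever rises: at angle a it points along -x cos a, +z sin a of the bin; range 0 to 1.2. Starts raised. Stiff (0.25 N m, some 4 N at the pad): stays where it is left
- lever_pad (a point): Point on the upper face of the lever's red handle, 70 mm from the pin, 7 mm over its centre line; push here. Axes turn with the lever: z the outward normal of the upper face, -x to the tip. Handle 37 to 87 mm from the pin, 16 mm wide, 14 mm thick, plus a 3 mm black strip on each flank (7 mm high); touching both strips at once with the fingers counts as pinching
- pitcher: Steel milk pitcher with a side handle, 84 mm wide, 100 mm high, loose. Origin under its centre
- cup: White ceramic cup, 80 mm wide, 65 mm high, loose. Origin under its centre
- tamper: Dark steel coffee tamper, foot 58 mm wide, 90 mm high, loose. Origin under its centre
- sugar_jar: Amber glass sugar jar with black cap, 72 mm wide, 100 mm high, loose. Origin under its centre

How it is judged:
By the outcome, as a careful person would: the job done as asked, in the order asked, and still so for the second after the job is handed in, with the robot touching nothing.
It also fails if it takes over 51 s, if anything falls off the work surface, if the arm or the gripper's body presses on something with over 40 N, if the wrist force passes 120 N, or if a joint passes its speed limit or range.

## Robot

A 6-joint arm with a two-finger parallel gripper is mounted at the origin on the work surface. World frame = base frame: x ahead of the robot, y to its left, z up, the work surface at z = 0. Lengths are in m, angles in rad, forces in N, time in s.
With the tool pointing down it reaches from about 0.375 to 0.9 m from the base axis. Payload 3.1 kg.
Tool frame: the origin (TCP) lies midway between the tips of the shut fingers; the grasp point (between the pads) lies 19 mm behind it; x points along the fingers, z is the direction in which the jaws open and shut, and the axes are right-handed (so a half turn about x gives the same grasp; the last joint's range is limited). The gripper opens to 85 mm and grips with 20 to 120 N. Pads are 22 mm wide; open, the fingers measure 114 mm over their backs; the gripper's body (76 mm by 85 mm) begins 54 mm behind the grasp point. The pads swing forward as they close: fully open they stand 13 mm farther back than shut.
Start: joints at [1.028, 0.527, 1.433, -0, 1.181, -0.178], TCP at [0.223, 0.584, 0.231] pointing down, gripper open.
Joint ranges: [-3.08, 3.08], [-0.75, 2.2], [0.22, 2.44], [-1.43, 4.57], [0, 2.65], [-2.85, 2.85]. Speed limits (rad/s): [2.79, 2.79, 3.14, 3.14, 3.14, 3.14].

## Interface

Orientations are given as a unit quaternion [x, y, z, w].
In Python, from station import status, snapshot, camera_params, ticket gives the robot as it stands.
- The arm moves only by the tool arm_command, never from a script. Its argument "series" is a list that holds one entry, the list of rows, each a list of 4 numbers: the shift along the tool's x, y, z in mm, then the turn about the tool's x in rad. A call has 1 to 10 rows; each row shifts and turns the commanded pose from where the row before left it, along the tool's axes as they then stand; what a row does not reach is not made up. A row lasts 1/10 s, in which the tool goes at most 50 mm and 8.59 degrees, less where a joint would pass 70% of its speed; a pose out of reach is approached as far as the arm can. A call is refused whole if a number of a shift passes 50 or a number of a turn 0.15, either way. A call with a gripper value outside its range is refused whole. "jaw" is the opening in per cent of the stroke, from 0 (shut) to 100 (fully open), set as the call begins (left out, the last holds). The fingers move at their own pace and stop on an object; "force" is the grip in N (left out, the last holds). Time passes only in rows, so rows that do not move let the fingers close. It gives the time, the measured TCP pose, the force and the opening at its end, in the units of the state.
- status.sense(): the state, without advancing time (a new reading comes with each control period).
- snapshot(name): name is "scene" or "top" or "wrist"; returns the picture (420x560x3 uint8, red, green, blue); there is no depth.
- camera_params(name): a dict with "fovy" (degrees; the focal length in pixels is half the picture's height over the tangent of half this angle, whatever the lens; pixels are square), "cx", "cy" (the principal point, pixels), "extrinsics" (4x4, takes a point from camera to world coordinates); the wrist camera has in their place "mount" (4x4, takes a point from camera to tool coordinates, whose origin is the TCP and whose axes are the tool frame's). Camera axes: x right, y down, z forward; pixel columns grow to the right and rows downward; lengths in m; the calibration is good to about 2 mm. A picture is of the moment at which its call begins: read the wrist's pose just before it. camera_params takes no time and is no camera call.
- ticket.sign_off(): hands the job in, once; it reports no verdict.
The state is a dict: "t": time; "q": joint angles; "qd": joint speeds; "tau": joint torques, N m; "tcp_pos": TCP position; "tool_rot": TCP orientation; "force": force on the tool from outside, world axes, zero at the start; "ft_torque": the same for the moment, N m; "finger_gap": opening from 0.0 (shut) to 1.0 (fully open).
Only numpy, scipy, OpenCV 4.12 (cv2) and the standard library are available. Lean on these libraries where they do the work, as an engineer would, in place of code of your own. Each camera call takes 0.05 s, during which the arm holds its last target. There are 200 camera calls.

## Working session

There is one attempt and no reset: what is moved stays moved. The work goes in short steps, Python scripts to look and compute and a tool call to move; the robot and the scene stay as the last step left them, time stands still between calls to the robot, and variables do not carry over. Pictures are saved under pics/ and viewed, about 8 in all and at most 12, crops included, and the job is handed in when it is done.

Besides the shell and the picture viewer there is one more tool, called as name(argument=value, ...), one argument or row to a line, values as JSON. arm_command: Moves the arm, as the interface text tells. Its arguments: {"type":"object","properties":{"series":{"type":"array"},"jaw":{"type":"number"},"force":{"type":"number"}},"required":["series"]}

```bash
ls; mkdir -p pics; python3 - <<'E'
from station import status,snapshot,camera_params
import cv2,numpy as np
s=status.sense();print({k:np.round(v,3).tolist() for k,v in s.items()})
for n in("scene","top","wrist"):
    im=snapshot(n);cv2.imwrite(f"pics/{n}0.png",im[...,::-1]);p=camera_params(n);print(n,{k:np.round(v,4).tolist() for k,v in p.items()})
E
```

```text
pics
{'t': 0.0, 'q': [1.027, 0.528, 1.434, 0.0, 1.181, -0.179], 'qd': [-0.0, 0.0, -0.001, -0.002, 0.0, -0.001], 'tau': [0.0, -44.235, -17.802, -0.0, 0.009, -0.0], 'tcp_pos': [0.223, 0.583, 0.23], 'tool_rot': [-0.401, 0.583, 0.401, 0.582], 'force': [-0.262, 0.242, -0.52], 'ft_torque': [0.023, -0.008, -0.017], 'finger_gap': 0.999}
scene {'fovy': 51.4629, 'cx': 280.8893, 'cy': 219.9735, 'extrinsics': [[-0.1128, 0.7577, -0.6427, 1.2628], [0.9936, 0.0796, -0.0806, 0.0788], [-0.0099, -0.6477, -0.7618, 0.9568], [0.0, 0.0, 0.0, 1.0]]}
top {'fovy': 57.6554, 'cx': 277.4013, 'cy': 207.1734, 'extrinsics': [[-0.0553, -0.9776, 0.2032, 0.368], [-0.9985, 0.0537, -0.0133, -0.0022], [0.0021, -0.2036, -0.9791, 1.1157], [0.0, 0.0, 0.0, 1.0]]}
wrist {'fovy': 61.209, 'cx': 283.7075, 'cy': 207.8739, 'mount': [[-0.0, -0.2872, 0.9579, -0.143], [-0.0004, -0.9579, -0.2872, 0.0729], [1.0, -0.0004, -0.0001, 0.0001], [0.0, 0.0, 0.0, 1.0]]}
```

View pics/top0.png

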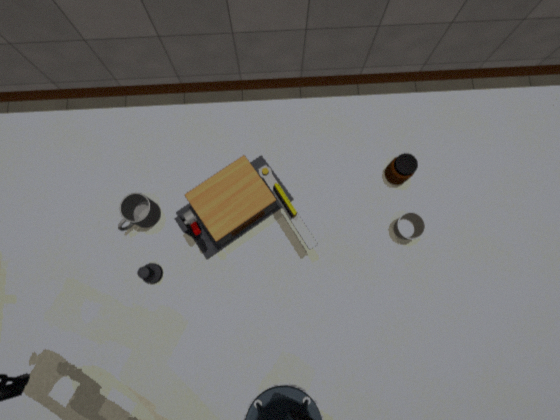

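View pics/scene0.png

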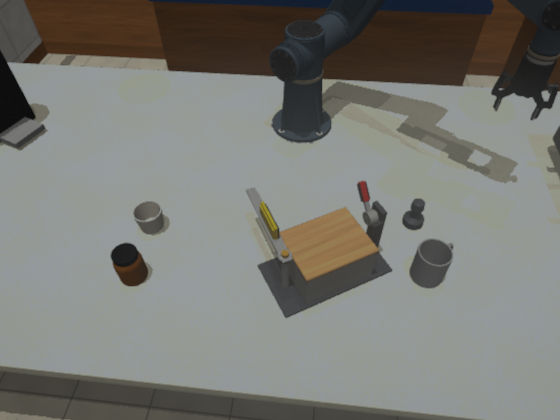

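The top view shows the lid around (230,198), the yellow fin at (285,200) with the strap's end at (312,247), and the red lever at (195,230). The scene view shows the fin at (268,220), the lever raised at (364,190), the pitcher at (430,262) and the tamper at (415,213).

```bash
cat >h.py <<'E'
import cv2,numpy as np
from scipy.spatial.transform import Rotation as R
from station import status,snapshot,camera_params
def cam(n,s=None):
    p=camera_params(n);f=210/np.tan(np.radians(p["fovy"])/2)
    if n=="wrist":
        T=np.eye(4);T[:3,:3]=R.from_quat(s["tool_rot"]).as_matrix();T[:3,3]=s["tcp_pos"];E=T@np.array(p["mount"])
    else:E=np.array(p["extrinsics"])
    return f,p["cx"],p["cy"],E
def ray(c,uv):
    f,cx,cy,E=c;d=E[:3,:3]@np.array([(uv[0]-cx)/f,(uv[1]-cy)/f,1]);return E[:3,3],d/np.linalg.norm(d)
def plane(c,uv,z):
    o,d=ray(c,uv);return o+d*(z-o[2])/d[2]
def proj(c,P):
    f,cx,cy,E=c;q=E[:3,:3].T@(np.asarray(P)-E[:3,3]);return np.array([cx+f*q[0]/q[2],cy+f*q[1]/q[2]])
def tri(a,ua,b,ub):
    o1,d1=ray(a,ua);o2,d2=ray(b,ub);t=np.linalg.lstsq(np.c_[d1,-d2],o2-o1,rcond=None)[0]
    p,q=o1+t[0]*d1,o2+t[1]*d2;return (p+q)/2,np.linalg.norm(p-q)
def blobs(im,lo,hi,amin=15):
    m=cv2.inRange(cv2.cvtColor(im,cv2.COLOR_RGB2HSV),lo,hi)
    m=cv2.morphologyEx(m,cv2.MORPH_CLOSE,np.ones((3,3)))
    c=[x for x in cv2.findContours(m,cv2.RETR_EXTERNAL,cv2.CHAIN_APPROX_NONE)[0] if cv2.contourArea(x)>=amin]
    return sorted(c,key=cv2.contourArea,reverse=True)
Y=((23,120,70),(35,255,255));W=((8,60,90),(22,190,255));RD=((0,180,80),(5,255,255))
E
python3 - <<'E'
from h import *
np.set_printoptions(precision=4,suppress=True)
C={n:cam(n) for n in("top","scene")}
ctr={}
for n in C:
    im=cv2.imread(f"pics/{n}0.png")[...,::-1].copy()
    for k,m in(("Y",Y),("W",W),("R",RD)):
        for c in blobs(im,*m)[:3]:
            r=cv2.minAreaRect(c);M=cv2.moments(c);g=(M["m10"]/M["m00"],M["m01"]/M["m00"])
            print(n,k,cv2.contourArea(c),np.round(g,1),np.round(cv2.boxPoints(r)).tolist())
            ctr.setdefault((n,k),(g,cv2.boxPoints(r),c))
for k in "YWR": print(k,tri(C["top"],ctr["top",k][0],C["scene"],ctr["scene",k][0]))
for n in C:
    for k,z in(("W",.12),):
        c=ctr[n,k][2]
        pts=np.array([plane(C[n],p,z)[:2] for p in c[:,0]],np.float32)
        print(n,"lid",cv2.minAreaRect(pts),cv2.boxPoints(cv2.minAreaRect(pts)).tolist())
E
```

```text
top Y 132.0 [284.9 197.9] [[273.0, 184.0], [277.0, 182.0], [298.0, 213.0], [294.0, 215.0]]
top Y 21.5 [264.7 170.7] [[261.0, 171.0], [265.0, 167.0], [268.0, 171.0], [264.0, 175.0]]
top W 3994.5 [229.8 197.5] [[184.0, 194.0], [245.0, 153.0], [276.0, 200.0], [216.0, 241.0]]
top R 52.5 [195.2 228.2] [[189.0, 225.0], [195.0, 222.0], [201.0, 232.0], [195.0, 235.0]]
scene Y 209.0 [269.  220.1] [[257.0, 204.0], [264.0, 201.0], [281.0, 235.0], [274.0, 239.0]]
scene W 4083.5 [326.7 243.2] [[273.0, 234.0], [358.0, 199.0], [379.0, 251.0], [294.0, 286.0]]
Y (array([ 0.5904, -0.0351,  0.1557]), np.float64(0.00139551983137767))
W (array([0.6106, 0.1099, 0.1102]), np.float64(0.0027103974380854267))Traceback (most recent call last):
  File "<stdin>", line 12, in <module>
KeyError: ('scene', 'R')
```

```bash
cat >m.py <<'E'
from h import *
np.set_printoptions(precision=4,suppress=True)
C={n:cam(n) for n in("top","scene")}
I={n:cv2.imread(f"pics/{n}0.png")[...,::-1].copy() for n in C}
for n in C:
    c=blobs(I[n],*W)[0]
    pts=np.array([plane(C[n],p,.12)[:2] for p in c[:,0]],np.float32)
    r=cv2.minAreaRect(pts);print(n,"lid",r)
g=lambda c:np.array([cv2.moments(c)["m10"],cv2.moments(c)["m01"]])/cv2.moments(c)["m00"]
b=blobs(I["top"],*Y);bolt=plane(C["top"],g(b[1]),.14);print("bolt(z.14)",bolt)
lid=plane(C["top"],g(blobs(I["top"],*W)[0]),.12);v=lid-bolt;print("lid",lid,"dist",np.linalg.norm(v[:2]),"dir",np.arctan2(v[1],v[0]))
fin=tri(C["top"],g(b[0]),C["scene"],g(blobs(I["scene"],*Y)[0]))[0]
w=fin-bolt;print("fin",fin,"r",np.linalg.norm(w[:2]),"dir",np.arctan2(w[1],w[0]))
RD2=((0,130,60),(8,255,255))
lo=[max(blobs(I[n],*RD2,8),key=lambda c:-np.linalg.norm(g(c)-p)) for n,p in(("top",(195,228)),("scene",(364,190)))]
print("lever",tri(C["top"],g(lo[0]),C["scene"],g(lo[1])),[g(x) for x in lo])
E
python3 m.py; python3 -c "
import cv2
a=cv2.imread('pics/scene0.png')[170:310,230:400];b=cv2.imread('pics/top0.png')[140:265,170:330]
a=cv2.resize(a,(400,330),interpolation=2);b=cv2.resize(b,(400,312),interpolation=2)
cv2.imwrite('pics/c1.png',cv2.hconcat([a[:312],b]))"
```

```text
top lid ((0.6101807951927185, 0.10944363474845886), (0.15537947416305542, 0.19532975554466248), 32.19060134887695)
scene lid ((0.6172106266021729, 0.10159274935722351), (0.15642306208610535, 0.21524521708488464), 32.188350677490234)
bolt(z.14) [0.6716 0.0128 0.14  ]
lid [0.6082 0.1102 0.12  ] dist 0.1162098668315002 dir 2.147557844304907
fin [ 0.5904 -0.0351  0.1557] r 0.09420107327093961 dir -2.607991533107735
lever (array([0.517 , 0.1863, 0.2049]), np.float64(0.0003993206469081707)) [array([195.1877, 227.8964]), array([363.824 , 190.8965])]
```

View pics/wrist0.png

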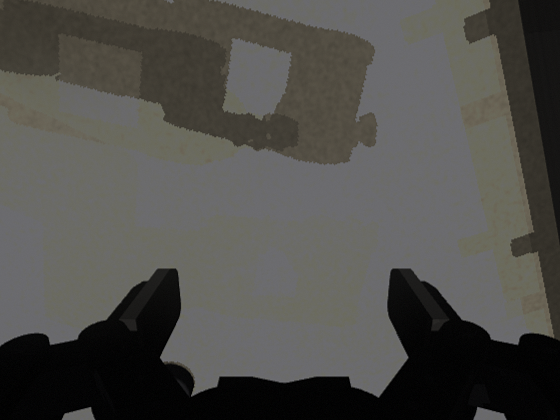

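View pics/c1.png

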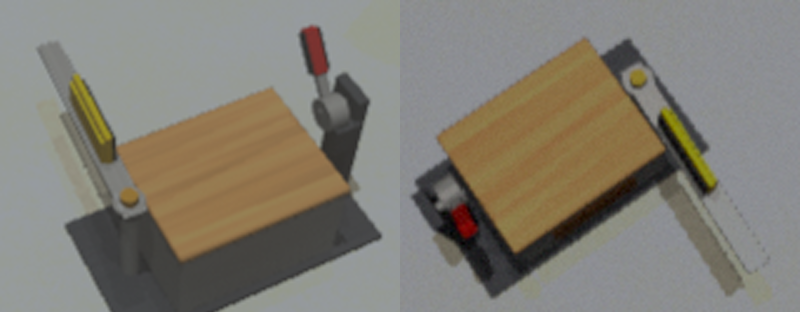

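The wrist view shows only counter and shadow. The crop confirms the hinge bolt, the open strap with its fin, and the raised lever. The bin's yaw is about 0.562 rad, and the measured bolt (0.672, 0.013) matches the stud position computed from the lid centre. Next I'll write the move planner.

```bash
cat >plan.py <<'E'
from h import *
np.set_printoptions(precision=4,suppress=True)
B=np.array([.610,.1094]);PSI=np.radians(32.2)
BX=np.array([np.cos(PSI),np.sin(PSI)]);BY=np.array([-BX[1],BX[0]])
def w(x,y): return B+x*BX+y*BY
HG=w(0,-.115)
def pushpt(a,r,off):   # point at radius r, off on push side of the strap's centre line, push heading
    t=PSI+np.pi/2+a;d=np.array([np.cos(t),np.sin(t)]);n=np.array([-d[1],d[0]])
    return HG+r*d+off*n, t-np.pi/2
def rows(wps,vmax=48,tmax=.14,s=None,cmd=None):
    s=s or status.sense();p,Rm=(np.array(s["tcp_pos"]),R.from_quat(s["tool_rot"]).as_matrix()) if cmd is None else cmd
    out=[]
    for (x,y,z,phi) in wps:
        d=np.array([x,y,z])-p;c=np.arctan2(Rm[1,1],Rm[0,1]);dt=0 if phi is None else (c-phi+np.pi)%(2*np.pi)-np.pi
        n=max(1,int(np.ceil(max(np.linalg.norm(d)*1e3/vmax,abs(dt)/tmax))))
        for i in range(n):
            q=Rm.T@(d/n)*1e3;out.append([*np.round(q,1).tolist(),round(dt/n,3)])
            Rm=Rm@R.from_rotvec([dt/n,0,0]).as_matrix()
        p=p+d
    print(len(out));[print(out[i:i+10]) for i in range(0,len(out),10)]
E
python3 - <<'E'
from plan import *
c=cam("top");im=cv2.imread("pics/top0.png")[...,::-1].copy()
k=blobs(im,*Y)[0];pts=np.array([plane(c,p,.165)[:2] for p in k[:,0]],np.float32)
r=cv2.minAreaRect(pts);b=cv2.boxPoints(r);print(r,b)
l=cv2.fitLine(pts,cv2.DIST_L2,0,.01,.01).ravel();print("a from line",(np.arctan2(-abs(l[1]),-abs(l[0]))-PSI-np.pi/2)%(2*np.pi))
print(HG); a=1.53
p,h=pushpt(a,.1,.050);print(p,h)
s=status.sense();x,y,_=s["tcp_pos"]
rows([(x,y,.36,None),(*p,.36,h),(*p,.25,h)])
E
```

```text
((0.5873174667358398, -0.036512188613414764), (0.09671908617019653, 0.012355167418718338), 29.164276123046875) [[ 0.5421 -0.0547]
 [ 0.5481 -0.0655]
 [ 0.6326 -0.0183]
 [ 0.6265 -0.0076]]
a from line 1.506997775771934
[0.6713 0.0121]
[ 0.6095 -0.0811] 2.091996019142174
23
[[-43.1, 0.0, -0.1, 0.0], [-43.1, 0.0, -0.1, 0.0], [-43.1, 0.0, -0.1, 0.0], [0.0, -35.2, -28.4, np.float64(0.04)], [0.0, -36.3, -27.0, np.float64(0.04)], [0.0, -37.4, -25.5, np.float64(0.04)], [0.0, -38.4, -23.9, np.float64(0.04)], [0.0, -39.3, -22.4, np.float64(0.04)], [0.0, -40.2, -20.8, np.float64(0.04)], [0.0, -41.0, -19.1, np.float64(0.04)]]
[[0.0, -41.7, -17.5, np.float64(0.04)], [0.0, -42.4, -15.8, np.float64(0.04)], [0.0, -43.0, -14.1, np.float64(0.04)], [0.0, -43.5, -12.3, np.float64(0.04)], [0.0, -44.0, -10.6, np.float64(0.04)], [0.0, -44.4, -8.8, np.float64(0.04)], [0.0, -44.7, -7.0, np.float64(0.04)], [0.0, -44.9, -5.2, np.float64(0.04)], [0.0, -45.1, -3.4, np.float64(0.04)], [0.0, -45.2, -1.6, np.float64(0.04)]]
[[36.7, 0.0, 0.1, np.float64(0.0)], [36.7, 0.0, 0.1, np.float64(0.0)], [36.7, 0.0, 0.1, np.float64(0.0)]]
```

arm_command(
  series=[
    [[-43, 0, 0, 0], [-43, 0, 0, 0], [-43, 0, 0, 0], [0, -35, -28.5, 0.04], [0, -36, -27, 0.04], [0, -37.5, -25.5, 0.04], [0, -38.5, -24, 0.04], [0, -39.5, -22.5, 0.04], [0, -40, -21, 0.04], [0, -41, -19, 0.04]],
  ],
  jaw=0,
  force=30,
)

```text
t: 1.15
tcp_pos: [0.3824, 0.3083, 0.3602]
tool_rot: [-0.315, 0.633, 0.315, 0.633]
force: [1.0, 0.5, 1.0]
finger_gap: 0.006
```

arm_command(
  series=[
    [[0, -42, -17.5, 0.04], [0, -42.5, -16, 0.04], [0, -43, -14, 0.04], [0, -43.5, -12.5, 0.04], [0, -44, -10.5, 0.04], [0, -44.5, -9, 0.04], [0, -44.5, -7, 0.04], [0, -45, -5, 0.04], [0, -45, -3.5, 0.04], [0, -45, -1.5, 0.04]],
  ],
)

```text
t: 2.15
tcp_pos: [0.6112, -0.0821, 0.3599]
tool_rot: [-0.183, 0.683, 0.183, 0.683]
force: [0.8, 1.4, 0.4]
finger_gap: -0.001
```

arm_command(
  series=[
    [[37, 0, 0, 0], [37, 0, 0, 0], [36, 0, 0, 0], [0, 0, 0, 0], [0, 0, 0, 0]],
  ],
)

```text
t: 2.65
tcp_pos: [0.6108, -0.0804, 0.2502]
tool_rot: [-0.184, 0.683, 0.184, 0.682]
force: [-0.2, 0.5, 0.9]
finger_gap: 0.005
```

```bash
cat >look.py <<'E'
import sys
from plan import *
s=status.sense();print(s["t"],s["tcp_pos"],np.degrees(s["q"]),s["force"],s["finger_gap"])
Rm=R.from_quat(s["tool_rot"]).as_matrix();print("phi",np.arctan2(Rm[1,1],Rm[0,1]),"toolx",Rm[:,0])
for n in sys.argv[2:]: cv2.imwrite(f"pics/{n}{sys.argv[1]}.png",snapshot(n)[...,::-1])
np.savez(f"pics/s{sys.argv[1]}.npz",tcp_pos=s["tcp_pos"],tool_rot=s["tool_rot"])
E
python3 look.py 1 wrist
```

```text
2.65 [ 0.6108 -0.0804  0.2502] [-17.8769  28.4044  82.1724   0.001   69.4956 -48.012 ] [-0.2012  0.5369  0.8927] 0.005225210885676611
phi 2.096745228093324 toolx [-0.0012  0.0004 -1.    ]
```

View pics/wrist1.png

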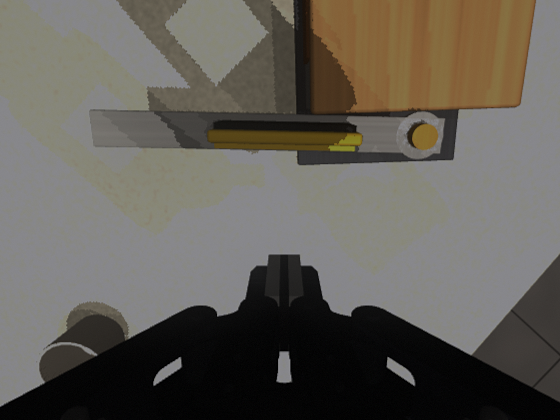

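The wrist view shows the hinge bolt at (425,137), the fin from (208,137) to (362,140), the strap end at (92,129), and the shut fingers behind the fin at (285,280).

```bash
python3 - <<'E'
from plan import *
s=np.load("pics/s1.npz");c=cam("wrist",s)
bolt=plane(c,(425,137),.14)[:2];end=plane(c,(92,129),.131)[:2];mid=plane(c,(375,134),.131)[:2]
print("bolt",bolt,HG,"len",np.linalg.norm(end-bolt))
for q in(bolt,mid): v=end-q;print("a",(np.arctan2(v[1],v[0])-PSI-np.pi/2)%(2*np.pi))
f0,f1=plane(c,(208,132),.172)[:2],plane(c,(362,138),.172)[:2];v=f0-f1;print("fin",f0,f1,np.linalg.norm(v),(np.arctan2(v[1],v[0])-PSI-np.pi/2)%(2*np.pi))
t=1.50
p,h=pushpt(t,.1,.045)
rows([(*p,.145,h)])
E
```

```text
bolt [0.672 0.012] [0.6713 0.0121] len 0.23796592164577565
a 1.5140188104936003
a 1.5170871631713174
fin [ 0.5431 -0.0558] [ 0.6266 -0.0116] 0.09445868649324371 1.496135462274947
3
[[35.6, 3.0, -1.2, np.float64(0.012)], [35.6, 3.0, -1.3, np.float64(0.012)], [35.6, 3.0, -1.3, np.float64(0.012)]]
```

arm_command(
  series=[
    [[35.5, 3, -1, 0.012], [35, 3, -1, 0.012], [34.5, 3, -1, 0.012], [0, 0, 0, 0]],
  ],
)

```text
t: 3.1
tcp_pos: [0.6018, -0.0731, 0.1435]
tool_rot: [-0.171, 0.688, 0.173, 0.684]
force: [-0.1, -0.4, -0.3]
finger_gap: 0.0
```

```bash
python3 - <<'E'
from plan import *
s=status.sense();print(s["tcp_pos"],s["force"])
rows([(*pushpt(1.51,.1,.022)[0],.145,pushpt(1.51,.1,.02)[1])]+[(*pushpt(a,.1,.019)[0],.145,pushpt(a,.1,.02)[1]) for a in np.arange(1.4,.45,-.1)])
E
```

```text
[ 0.6018 -0.0731  0.1435] [-0.1305 -0.4267 -0.251 ]
11
[[-1.5, 19.4, 1.6, np.float64(-0.011)], [0.1, 14.1, -1.5, np.float64(0.11)], [0.0, 10.1, -1.4, np.float64(0.1)], [0.0, 10.1, -1.4, np.float64(0.1)], [0.0, 10.1, -1.4, np.float64(0.1)], [0.0, 10.1, -1.4, np.float64(0.1)], [0.0, 10.1, -1.4, np.float64(0.1)], [0.0, 10.1, -1.4, np.float64(0.1)], [0.0, 10.1, -1.4, np.float64(0.1)], [0.0, 10.1, -1.4, np.float64(0.1)]]
[[0.0, 10.1, -1.4, np.float64(0.1)]]
```

arm_command(
  series=[
    [[-1, 10, 0.8, 0], [0, 9, 0.8, -0.01], [0, 14, -1.5, 0.11], [0, 10, -1.4, 0.1], [0, 10, -1.4, 0.1], [0, 10, -1.4, 0.1]],
  ],
)

```text
t: 3.7
tcp_pos: [0.5772, -0.0176, 0.1495]
tool_rot: [-0.032, 0.704, 0.03, 0.708]
force: [0.1, -1.6, 0.9]
finger_gap: -0.001
```

```bash
python3 - <<'E'
from plan import *
s=status.sense();print(s["tcp_pos"],s["force"])
p=np.array(s["tcp_pos"][:2])-HG;r=np.linalg.norm(p);a=np.arctan2(p[1],p[0])-PSI-np.pi/2;a=a%(2*np.pi)-np.arcsin(.019/r);print(r,"a",a)
rows([(*pushpt(t,.1,.019)[0],.145,pushpt(t,.1,.02)[1]) for t in np.arange(a-.1,.25,-.1)])
E
```

```text
[ 0.5772 -0.0176  0.1495] [ 0.102  -1.6211  0.9155]
0.09869450521856861 a 1.1210475854048405
8
[[4.4, 10.0, -4.8, np.float64(0.075)], [-0.0, 10.1, -1.4, np.float64(0.1)], [-0.0, 10.1, -1.4, np.float64(0.1)], [-0.0, 10.1, -1.4, np.float64(0.1)], [-0.0, 10.1, -1.4, np.float64(0.1)], [-0.0, 10.1, -1.4, np.float64(0.1)], [-0.0, 10.1, -1.4, np.float64(0.1)], [-0.0, 10.1, -1.4, np.float64(0.1)]]
```

arm_command(
  series=[
    [[1, 10, -3, 0.08], [1, 10, -2, 0.1], [0, 10, -1.4, 0.1], [0, 10, -1.4, 0.1], [0, 10, -1.4, 0.1], [0, 10, -1.4, 0.1], [0, 10, -1.4, 0.1]],
  ],
)

```text
t: 4.4
tcp_pos: [0.579, 0.0516, 0.1475]
tool_rot: [0.206, 0.674, -0.207, 0.679]
force: [-0.2, -3.5, 1.7]
finger_gap: 0.003
```

```bash
cat >next.py <<'E'
from plan import *
import sys
s=status.sense();print(s["tcp_pos"],s["force"])
p=np.array(s["tcp_pos"][:2])-HG;r=np.linalg.norm(p);a=np.arctan2(p[1],p[0])-PSI-np.pi/2;a=a%(2*np.pi)-np.arcsin(.019/r);print(r,"a",a)
rows([(*pushpt(t,.1,.019)[0],.147,pushpt(t,.1,.02)[1]) for t in [*np.arange(a-.1,.03,-.1),.02]])
E
python3 next.py; python3 look.py 2 wrist
```

```text
[0.579  0.0516 0.1475] [-0.2243 -3.467   1.669 ]
0.10037264962911349 a 0.41336558372693044
4
[[0.5, 10.1, -2.8, np.float64(0.103)], [0.0, 10.1, -1.4, np.float64(0.1)], [0.0, 10.1, -1.4, np.float64(0.1)], [0.0, 9.4, -1.3, np.float64(0.093)]]
4.4 [0.579  0.0516 0.1475] [-5.8648 32.9688 93.1983 -0.1127 53.4743 28.1522] [-0.2243 -3.467   1.669 ] 0.0028150964960235074
phi 0.9782595814707866 toolx [ 0.0061 -0.0022 -1.    ]
```

View pics/wrist2.png

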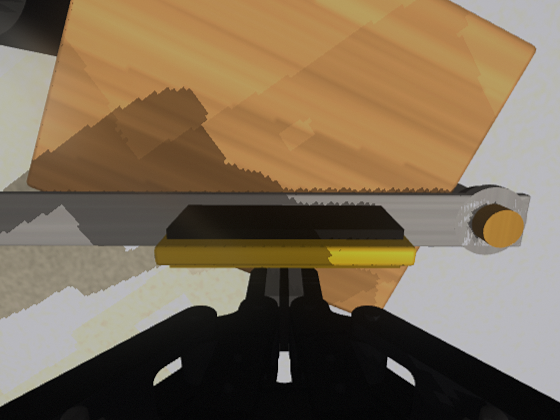

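The fingers press the fin's yellow face squarely (contact near (285,268)) and the strap swings over the lid. I'll continue to the stop.

arm_command(
  series=[
    [[0, 10, -2.5, 0.1], [0, 10, -1.4, 0.1], [0, 10, -1.4, 0.1], [0, 8, -1, 0.08]],
  ],
)

```text
t: 4.85
tcp_pos: [0.5982, 0.0841, 0.1467]
tool_rot: [0.33, 0.625, -0.33, 0.626]
force: [-1.2, -1.5, 2.2]
finger_gap: -0.001
```

arm_command(
  series=[
    [[0, 1.5, 0, 0.02], [0, 1.5, 0, 0], [0, 1, 0, 0], [0, 0, 0, 0]],
  ],
)

```text
t: 5.25
tcp_pos: [0.6009, 0.0859, 0.1447]
tool_rot: [0.336, 0.622, -0.336, 0.622]
force: [-0.8, -0.8, 1.9]
finger_gap: 0.002
```

```bash
python3 next.py|head -2; python3 look.py 3
```

```text
[0.6009 0.0859 0.1447] [-0.7602 -0.759   1.8728]
0.10200015554055174 a 0.01265801586583229
5.25 [0.6009 0.0859 0.1447] [-2.4051 34.9646 89.2635  0.0042 55.7557 54.2656] [-0.7602 -0.759   1.8728] 0.0020888107539291114
phi 0.5816637798560405 toolx [ 0.0003  0.     -1.    ]
```

No stop force yet, so I'll keep pressing gently until it rises.

arm_command(
  series=[
    [[0, 1.5, 0, 0.01], [0, 1.5, 0, 0.01], [0, 1, 0, 0], [0, 0, 0, 0]],
  ],
)

```text
t: 5.65
tcp_pos: [0.6016, 0.0867, 0.1443]
tool_rot: [0.34, 0.621, -0.344, 0.617]
force: [-7.6, -4.3, 7.0]
finger_gap: -0.001
```

arm_command(
  series=[
    [[0, 1, 0, 0], [0, 1, 0, 0], [0, 0, 0, 0]],
  ],
)

```text
t: 5.95
tcp_pos: [0.6016, 0.0867, 0.1443]
tool_rot: [0.339, 0.621, -0.345, 0.617]
force: [-11.4, -8.8, 9.3]
finger_gap: -0.0
```

The force rose to 17 N along the push with no further motion, so the strap is against its stop. I'll back off and rise toward the lever.

arm_command(
  series=[
    [[0, -4, 0, 0], [0, -10, 0, 0], [0, -20, 0, 0], [-30, 0, 0, 0], [-45, 0, 0, 0], [-45, 0, 0, 0], [-30, 0, 0, 0], [0, 0, 0, 0]],
  ],
)

```text
t: 6.75
tcp_pos: [0.5807, 0.0711, 0.2998]
tool_rot: [0.344, 0.615, -0.34, 0.623]
force: [0.1, 0.1, 0.9]
finger_gap: 0.0
```

```bash
python3 - <<'E'
from plan import *
s=status.sense();print(s["tcp_pos"],s["force"])
rows([(*w(-.028,.113),.29,PSI)])
E
```

```text
[0.5807 0.0711 0.2998] [0.096  0.1495 0.9208]
3
[[3.0, 5.7, -43.3, np.float64(-0.0)], [3.0, 5.7, -43.3, np.float64(-0.0)], [3.0, 5.7, -43.3, np.float64(-0.0)]]
```

arm_command(
  series=[
    [[3, 6, -43, 0], [3, 6, -43, 0], [3, 6, -43, 0], [0, 0, 0, 0], [0, 0, 0, 0]],
  ],
)

```text
t: 7.25
tcp_pos: [0.5232, 0.1907, 0.2844]
tool_rot: [0.341, 0.619, -0.342, 0.619]
force: [0.3, -0.1, 0.5]
finger_gap: 0.001
```

```bash
python3 look.py 4 wrist top
```

```text
7.25 [0.5232 0.1907 0.2844] [ 8.538  21.555  88.2408 -0.0095 70.2524 66.2705] [ 0.3281 -0.1053  0.5069] 0.001493399666199085
phi 0.5632305988051933 toolx [-0.0008 -0.0003 -1.    ]
```

View pics/wrist4.png

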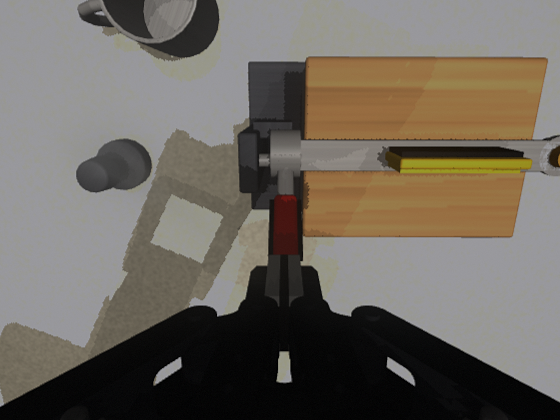

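The wrist view shows the strap lying straight across the lid (rows 140–171 at column 340). The red handle at (285,225) is in line with the fingers, and the pitcher and tamper are undisturbed.

```bash
cat >lev.py <<'E'
from plan import *
def tcp(a,r=.074,h=.011,dz=0):
    return (*w(-r*np.cos(a)+.007*np.sin(a)+h,.114),.155+r*np.sin(a)+.007*np.cos(a)+dz,PSI)
E
python3 - <<'E'
from lev import *
c=cam("wrist",np.load("pics/s4.npz"))
for u,v0,v1 in((310,140,171),(370,140,171)):
    q=plane(c,(u,(v0+v1)/2),.131)[:2]-HG;print("strap a",np.arctan2(q[1],q[0])-PSI-np.pi/2, q@BX,q@BY)
rows([tcp(1.0,dz=.012),tcp(.92)]+[tcp(a) for a in np.arange(.84,-.01,-.07)],vmax=30)
E
```

```text
strap a 0.0005384070645853001 -0.00011205932178263989 0.20813120466931218
strap a 0.0004363719762534579 -6.89763307193253e-05 0.15806772683555897
16
[[25.9, 3.4, -0.4, np.float64(-0.001)], [25.9, 3.4, -0.4, np.float64(-0.001)], [14.9, -5.2, -0.0, np.float64(-0.0)], [3.3, -4.9, -0.0, np.float64(0.0)], [3.2, -4.1, -0.0, np.float64(0.0)], [3.5, -3.8, -0.0, np.float64(0.0)], [3.8, -3.6, -0.0, np.float64(0.0)], [4.0, -3.3, -0.0, np.float64(0.0)], [4.2, -3.0, -0.0, np.float64(0.0)], [4.4, -2.7, -0.0, np.float64(0.0)]]
[[4.6, -2.4, -0.0, np.float64(0.0)], [4.8, -2.1, -0.0, np.float64(0.0)], [4.9, -1.7, -0.0, np.float64(0.0)], [5.0, -1.4, -0.0, np.float64(0.0)], [5.1, -1.0, -0.0, np.float64(0.0)], [5.2, -0.7, -0.0, np.float64(0.0)]]
```

The strap angle measures 0.0005 rad, so it's at its stop and I can start on the lever.

arm_command(
  series=[
    [[26, 3.5, 0, 0], [26, 3.5, 0, 0], [8, -2.5, 0, 0], [7, -2.5, 0, 0], [3.5, -5, 0, 0], [3, -4, 0, 0], [3.5, -4, 0, 0]],
  ],
)

```text
t: 8.05
tcp_pos: [0.5166, 0.1842, 0.2097]
tool_rot: [0.344, 0.617, -0.341, 0.62]
force: [3.5, 2.0, 0.8]
finger_gap: 0.005
```

```bash
cat >n2.py <<'E'
from lev import *
from scipy.optimize import brentq
s=status.sense();print(s["tcp_pos"],s["force"]);p=np.array(s["tcp_pos"]);d=p[:2]-B;print("bin",d@BX,d@BY)
x,z=d@BX-.011,p[2]-.155
# corner lies on the upper face: normal distance 7 mm
f=lambda a:x*np.sin(a)+z*np.cos(a)-.007
a=brentq(f,-.1,1.3);print("a",a,"r",-x*np.cos(a)+z*np.sin(a))
rows([tcp(t) for t in [*np.arange(a-.07,0.03,-.07),0]],vmax=30)
E
python3 n2.py
```

```text
[0.5166 0.1842 0.2097] [3.4922 2.0259 0.7855]
bin -0.03917271073515774 0.11307548055070568
a 0.7345203238171499 r 0.07392596774951221
11
[[3.6, -3.8, -0.9, np.float64(-0.002)], [3.9, -3.5, -0.0, np.float64(0.0)], [4.1, -3.2, -0.0, np.float64(-0.0)], [4.3, -2.9, -0.0, np.float64(0.0)], [4.5, -2.6, -0.0, np.float64(0.0)], [4.7, -2.3, -0.0, np.float64(0.0)], [4.8, -1.9, -0.0, np.float64(0.0)], [5.0, -1.6, -0.0, np.float64(0.0)], [5.1, -1.2, -0.0, np.float64(0.0)], [5.1, -0.9, -0.0, np.float64(0.0)]]
[[2.5, -0.3, -0.0, np.float64(0.0)]]
```

Contact at 4 N as expected, so I'll follow the arc.

arm_command(
  series=[
    [[3.5, -4, -1, 0], [4, -3.5, 0, 0], [4, -3, 0, 0], [4.5, -3, 0, 0], [4.5, -2.5, 0, 0], [4.5, -2.5, 0, 0], [5, -2, 0, 0], [5, -1.5, 0, 0], [0, 0, 0, 0]],
  ],
)

```text
t: 8.95
tcp_pos: [0.4938, 0.1732, 0.1722]
tool_rot: [0.341, 0.62, -0.343, 0.618]
force: [0.1, -0.6, 1.3]
finger_gap: -0.001
```

```bash
python3 n2.py
```

```text
[0.4938 0.1732 0.1722] [ 0.1276 -0.5637  1.2864]
bin -0.0643716781721183 0.11592362220947772
a 0.13384309585619322 r 0.0769943939750003
2
[[5.5, 2.0, 1.9, np.float64(-0.001)], [4.7, -0.6, 0.0, np.float64(0.0)]]
```

arm_command(
  series=[
    [[3.5, 0, 1, 0], [3.5, 0, 1, 0], [2, 0, 0, 0], [2, 0, 0, 0], [0, 0, 0, 0]],
  ],
)

```text
t: 9.45
tcp_pos: [0.4956, 0.1714, 0.162]
tool_rot: [0.342, 0.619, -0.342, 0.618]
force: [-0.9, 0.9, 1.2]
finger_gap: 0.003
```

arm_command(
  series=[
    [[1, 0, 0, 0], [1, 0, 0, 0], [0, 0, 0, 0]],
  ],
)

```text
t: 9.75
tcp_pos: [0.4959, 0.1714, 0.1616]
tool_rot: [0.342, 0.619, -0.342, 0.619]
force: [-5.3, -1.2, 13.5]
finger_gap: 0.002
```

arm_command(
  series=[
    [[1, 0, 0, 0], [0, 0, 0, 0]],
  ],
)

```text
t: 9.95
tcp_pos: [0.4959, 0.1714, 0.1615]
tool_rot: [0.342, 0.619, -0.342, 0.619]
force: [-7.4, -2.4, 20.5]
finger_gap: 0.0
```

arm_command(
  series=[
    [[-8, 0, 0, 0], [-30, 0, 0, 0], [-45, 0, 0, 0], [-45, 0, 0, 0], [-40, 0, 0, 0], [0, -45, 0, 0], [0, -45, 0, 0], [0, 0, 0, 0], [0, 0, 0, 0]],
  ],
)

```text
t: 10.85
tcp_pos: [0.4203, 0.1233, 0.3275]
tool_rot: [0.343, 0.618, -0.342, 0.619]
force: [0.8, -0.3, 0.3]
finger_gap: -0.003
```

```bash
python3 look.py 5 wrist scene top; python3 -c "
import cv2
a=cv2.imread('pics/scene5.png')[150:310,210:460];a=cv2.resize(a,(500,320),interpolation=2)
b=cv2.resize(cv2.imread('pics/wrist5.png'),(300,225))
a=cv2.copyMakeBorder(a,0,0,0,300,0);a[:225,500:]=b;cv2.imwrite('pics/c5.png',a)"
```

```text
10.85 [0.4203 0.1233 0.3275] [ 1.6716  8.5239 99.8007 -0.0029 71.5617 59.6046] [ 0.8183 -0.258   0.3255] -0.0033431736705864367
phi 0.5596930547832724 toolx [ 0.002  0.    -1.   ]
```

View pics/c5.png

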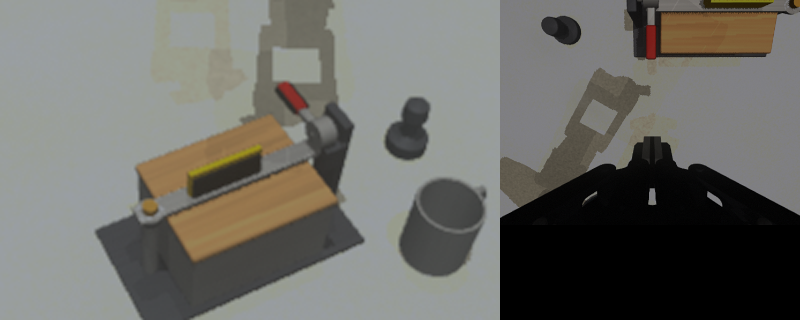

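The scene crop shows the strap across the lid under the cam and the lever apparently level, with the tool clear. I'll check the lever and strap numerically, along with the loose objects.

```bash
python3 - <<'E'
from plan import *
C={"wrist":cam("wrist",np.load("pics/s5.npz")),"scene":cam("scene"),"top":cam("top")}
g=lambda c:np.array([cv2.moments(c)["m10"],cv2.moments(c)["m01"]])/cv2.moments(c)["m00"]
RD2=((0,130,60),(8,255,255));P=[*w(-.062,.114),.160];u={}
for n in C:
    im=cv2.imread(f"pics/{n}5.png")[...,::-1].copy();e=proj(C[n],P)
    bl=blobs(im,*RD2,6); 
    if bl: u[n]=min((g(b) for b in bl),key=lambda q:np.linalg.norm(q-e));print(n,"expected",e,"seen",u[n])
for a,b in(("wrist","scene"),("wrist","top")):
    if a in u and b in u:
        q,e=tri(C[a],u[a],C[b],u[b]);d=q[:2]-B;print(a,b,"red bin",d@BX,d@BY,q[2],"gap",e)
for n in("scene","top"):
    a,b=[cv2.imread(f"pics/{n}{i}.png",0) for i in(0,5)]
    for nm,(x,y,hw) in({"scene":dict(cup=(149,217,18),jar=(129,264,22),pitcher=(432,264,24),tamper=(415,213,14))}|{"top":dict(cup=(408,228,20),jar=(400,168,20),pitcher=(140,212,22),tamper=(151,273,14))})[n].items():
        t=a[y-hw:y+hw,x-hw:x+hw];r=cv2.matchTemplate(b[y-hw-8:y+hw+8,x-hw-8:x+hw+8],t,cv2.TM_CCOEFF_NORMED);_,m,_,l=cv2.minMaxLoc(r);print(n,nm,"shift",l[0]-8,l[1]-8,round(m,2))
im=cv2.imread("pics/top5.png")[...,::-1].copy()
print("lid",[cv2.minAreaRect(np.array([plane(C["top"],p,.12)[:2] for p in np.vstack(blobs(im,*W)[:2])[:,0]],np.float32))])
E
```

```text
wrist expected [281.699   79.2735] seen [281.5061  78.3844]
scene expected [355.8227 197.2671] seen [355.7827 197.5605]
wrist scene red bin -0.061442424624915414 0.11393766740168379 0.1594467900112545 gap 0.0005518025743087895
scene cup shift 0 0 1.0
scene jar shift 0 0 1.0
scene pitcher shift 0 0 1.0
scene tamper shift 0 0 1.0
top cup shift 0 0 1.0
top jar shift 0 0 1.0
top pitcher shift 0 0 0.77
top tamper shift -8 8 0.34
lid [((0.6099638938903809, 0.10951836407184601), (0.155241921544075, 0.19643700122833252), 32.05054473876953)]
```

```bash
python3 -c "
from station import ticket;print(ticket.sign_off())"
```

```text
the job is handed in; nothing more can be done
None
```

The lid is clamped: the strap lies fully across it against its stop, and the lever is down and locked. I pushed the strap round with shut fingers on the yellow fin, then backed off and pushed the lever down. I handed the job in at about 11 s of robot time.

- **Strap:** at the stop the force rose to about 17 N with no further motion. It then measured 0.0005 rad, before I touched the lever; I did not re-measure the strap's angle after locking.
- **Lever:** it stopped at the expected height of 0.162 m with about 20 N on it. Afterwards the red handle measured 0.1594 m high where 0.160 m was expected.
- **Lid:** it is within 0.2 mm and 0.2° of where it started.
- **Loose objects:** none of the four (pitcher, cup, tamper, jar) moved in the scene camera.
- **Robot:** it finished clear of everything, with almost no force reading.

One check disagreed. In the top camera the tamper did not match its starting picture (0.34) and the pitcher matched only partly (0.77, no shift). I put this down to the arm blocking that view, since both matched exactly in the scene camera.

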